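# Draw the long spatula out of the utensil box

### The job

The wooden spatula lies inside the utensil box and is longer than the opening between the box's two fixed covers: slide it back under the long cover, tilt its handle end up through the opening and draw it out on the slant, without forcing it against the box. Finish while still holding it in the gripper: about level, still, over the box, with all of it at least a hand's breadth (8 cm) above the covers. Do not disturb the tin on the cover or the mug and salt shaker beside the box.

Things in the scene. Friction and masses are not known exactly. Their poses are not given: they have to be found in the camera images.
- box: Flat light-wood utensil box, fixed; 407 (y) x 190 (x) x 62 mm high. Origin: centre of its underside, on the worktop; z up. Walls 6 mm, inner floor at z = 6 mm, inside 395 x 178 mm, hollow under two fixed covers (z 56 to 62 mm): long cover y = +72.5 to +203.5 mm, short cover y = -203.5 to -137.5 mm; open between them.
- opening (a point): Centre of the box's opening, level with the covers' top (box frame 0, -32.5, 62 mm); the opening is 210 mm long (box y) and 160 mm wide (box x); axes as the box's
- spatula: Dark-wood spatula, 304 mm long (y), about 80 g, flat on the box's floor, about along the box, its ends hidden under the covers. Origin: mid-length, on the underside; z up. Handle at -y (y -152 to +74 mm): straight bar 16 mm wide, 14 thick; blade at +y (+84 to +152 mm), under the long cover: 50 mm wide, 5 thick, undersides level. Centre of mass y = +8 mm.
- handle_end (a point): Middle of the end face of the spatula's handle (spatula frame 0, -152, 7 mm)
- blade_end (a point): Middle of the end edge of the spatula's blade (spatula frame 0, +152, 2.5 mm)
- tin_fish: Low round tin, 86 mm across, 40 mm high, loose, standing on the long cover of the box near its end; origin at the centre of its underside
- mug_a: Plain mug, 86 mm across, 96 mm high, with a handle, loose, standing on the worktop beyond the box (box's +x side); origin at its underside, 19 mm from the cup's axis, toward the handle (its -y)
- salt_shaker: Salt shaker, 44 mm across, 90 mm high, loose, standing on the worktop on the robot's side of the box (box's -x side); origin at the centre of its underside
Mind the look-alikes: they are no part of the job. What is shaped like the salt_shaker but green or pink is not meant. What is shaped like the tin_fish but orange is not meant.

How it is judged:
By the outcome, as a careful person would: the job done as asked, in the order asked, and still so for the second after the job is handed in, while the arm keeps its last pose, push and grip.
It also fails if it takes over 42 s, if anything falls off the work surface, if the arm or the gripper's body presses on something with over 40 N, if the wrist force passes 120 N, or if a joint passes its speed limit or range.

### The arm

A 7-joint arm with a two-finger parallel gripper is mounted at the origin on a cart in front of the work surface, level with it; the furniture and walls round the work are solid. World frame = base frame: x ahead of the robot, y to its left, z up, the work surface at z = 0. Lengths are in m, angles in rad, forces in N, time in s.
With the tool pointing down it reaches from about 0.4 to 0.85 m from the base axis. Payload 4.5 kg.
Tool frame: the origin (TCP) lies midway between the tips of the shut fingers; the grasp point (between the pads) lies 19 mm behind it; z points along the fingers, y is the line along which they close (so a half turn about z gives the same grasp; the last joint's range is limited). The gripper opens to 88 mm and grips with 3 to 60 N. Pads are 18 mm wide; open, the fingers measure 123 mm over their backs; the gripper's body (75 mm by 187 mm) begins 45 mm behind the grasp point.
Start: joints at [1.154, 0.689, -0.195, 1.565, 0.157, 0.902, -0.215], TCP at [0.272, -0.563, 0.239] pointing down, gripper open.
Joint ranges: [-3.01, 3.01], [-0.46, 2.08], [-1.47, 1.51], [0.13, 2.56], [-1, 4.14], [0.04, 2.09], [-2.66, 2.66]. Speed limits (rad/s): [2.57, 2.57, 3.14, 3.14, 3.14, 3.14, 3.14].

### API

Orientations are given as a unit quaternion [x, y, z, w].
In Python, from plant import r gives the robot as it stands.
- The arm moves only by the tool carry_out, never from a script. Its argument "plan" is a list of rows, each an object with "rot": the turn, a rotation vector about the tool's x, y, z in rad, a list of three; "xyz": the shift along the tool's x, y, z in m, a list of three; "grip": the closure in counts, from 0 (fully open) to 255 (shut). In form: [{"rot": [wx, wy, wz], "xyz": [dx, dy, dz], "grip": grip}, ...]. A call has 1 to 8 rows; each row is the pose to reach, as a shift and turn from the pose commanded when the call began, along the tool's axes at that moment; what a row does not reach only later rows make up. A row lasts 1/12 s, in which the tool goes at most 41.7 mm and 7.16 degrees, less where a joint would pass 70% of its speed; a pose out of reach is approached as far as the arm can. A call with a gripper value outside its range is refused whole. The fingers move at their own pace and stop on an object; "squeeze" is the grip in N (left out, the last holds). Time passes only in rows, so rows that repeat a pose let the fingers close. It gives the time, the measured TCP pose, the force, the opening and the grip force at its end, in the units of the state.
- r.get_state(): the state, without advancing time (a new reading comes with each control period).
- r.snapshot(name): name is "scene" or "top"; returns the picture (420x560x3 uint8, red, green, blue); there is no depth.
- r.camera_params(name): a dict with "fx", "fy", "cx", "cy" (pixels), "position" and "attitude" of the camera in the world. Camera axes: x right, y down, z forward; pixel columns grow to the right and rows downward; lengths in m; the calibration is good to about 2 mm. A picture is of the moment at which its call begins. camera_params takes no time and is no camera call.
- r.finish_job(): hands the job in; it is judged then, once.
The state is a dict: "clock": time; "q": joint angles; "qd": joint speeds; "joint_torque": joint torques, N m; "tool_pos": TCP position; "eef_rot": TCP orientation; "contact_force": force on the tool from outside, world axes, zero at the start; "moment": the same for the moment, N m; "opening": opening from 0.0 (shut) to 1.0 (fully open); "finger_force": force on a finger pad.
Only numpy, scipy, OpenCV 4.12 (cv2) and the standard library are available. Lean on these libraries where they do the work, as an engineer would, in place of code of your own. Each camera call takes 0.05 s, during which the arm holds its last target. There are 200 camera calls.

## Working session

There is one attempt and no reset: what is moved stays moved. The work goes in short steps, Python scripts to look and compute and a tool call to move; the robot and the scene stay as the last step left them, time stands still between calls to the robot, and variables do not carry over. Pictures are saved under pics/ and viewed, at most 12 in all, crops included, and the job is handed in when it is done.

Besides the shell and the picture viewer there is one more tool, called after "Call:" as name([rows], argument=value, ...), one row to a line, values as JSON. carry_out: Moves the arm, as the interface text tells. Its arguments: {"type":"object","properties":{"plan":{"type":"array"},"squeeze":{"type":"number"}},"required":["plan"]}

```bash
ls; mkdir -p pics
python3 - <<'E'
from plant import r
import cv2
for n in("scene","top"):
    cv2.imwrite(f"pics/{n}0.png",r.snapshot(n)[:,:,::-1]); print(r.camera_params(n))
print(r.get_state())
E
```

```text
pics
{'fx': 494.3649892029978, 'fy': 494.3649892029978, 'cx': 275.4121551348478, 'cy': 205.37445114596974, 'position': array([-0.25691635,  0.61517503,  0.76902381]), 'attitude': array([-0.42301579,  0.78766536, -0.38914831,  0.22182092])}
{'fx': 487.8345740628348, 'fy': 487.8345740628348, 'cx': 279.0994793275223, 'cy': 206.56587184350576, 'position': array([0.46414296, 0.12917065, 0.98925812]), 'attitude': array([ 0.71174984, -0.70088948,  0.03679908, -0.02849423])}
{'clock': 0.1, 'q': array([ 1.15380927,  0.68991   , -0.1945073 ,  1.56621563,  0.15730385,
        0.90253645, -0.21510663]), 'qd': array([ 0.00077648, -0.00105166, -0.0007524 , -0.00371984, -0.00103614,
        0.00015395, -0.00016757]), 'joint_torque': array([-2.73695507e-03, -5.28492343e+01, -1.27161764e+00, -1.53834987e+01,
       -5.25998615e-02,  1.97361907e-03,  7.48627622e-05]), 'tool_pos': array([ 0.27200006, -0.56207647,  0.23799026]), 'eef_rot': array([ 9.74699274e-01,  2.23518727e-01, -2.53668676e-04, -8.00202850e-04]), 'contact_force': array([-0.68769313,  0.8874717 , -0.05433731]), 'moment': array([-0.01012946,  0.02375816, -0.02962754]), 'finger_force': 0.0, 'opening': 0.9998136721267785}
```

View pics/top0.png

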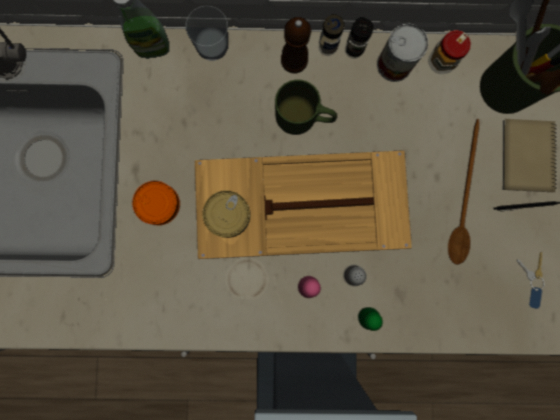

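View pics/scene0.png

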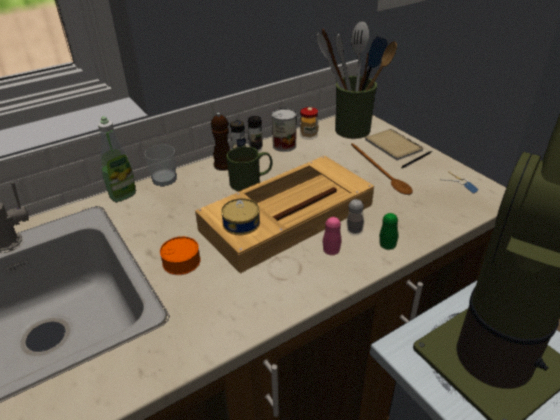

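The top view shows the box with corners near (195,160), (408,151), (410,248) and (198,258). The handle runs from (270,207) to (374,202), the tin is at (227,213), the mug at (298,106) and the grey shaker at (356,275). I'll zoom in to get the pixels more exactly.

Run:
```python
import cv2
im=cv2.imread("pics/top0.png")[140:270,185:420]
im=cv2.convertScaleAbs(cv2.resize(im,None,fx=3.4,fy=3.4,interpolation=cv2.INTER_CUBIC),alpha=1.8,beta=15)
cv2.imwrite("pics/crop0.png",im); print(im.shape)
```

```text
(442, 799, 3)
```

View pics/crop0.png

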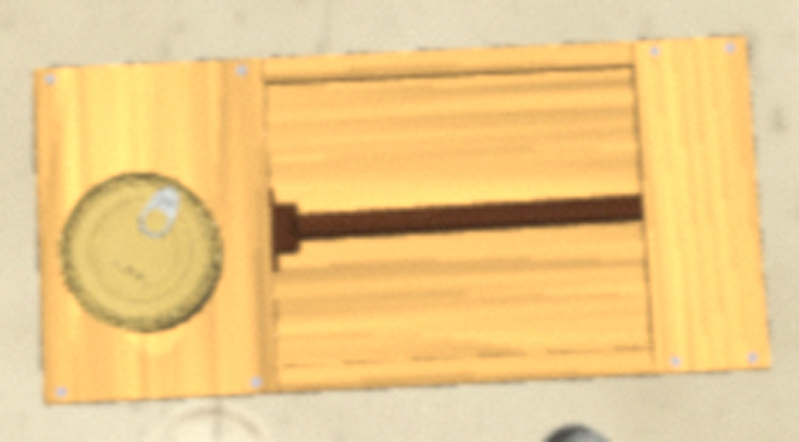

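The crop shows the box top corners at (34,70), (45,403), (770,369) and (747,38). The blade shoulder is near (297,227), the handle goes under the short cover at (640,208), and the tin is centred at (141,251).

```bash
cat > h.py <<'E'
import numpy as np, cv2
from scipy.spatial.transform import Rotation as R
from scipy.optimize import least_squares
from plant import r
def cam(n):
    c=r.camera_params(n); return c,R.from_quat(c['attitude']).as_matrix()
def ray(n,uv,z):
    c,M=cam(n); d=M@np.array([(uv[0]-c['cx'])/c['fx'],(uv[1]-c['cy'])/c['fy'],1]); p=c['position']
    return p+d*(z-p[2])/d[2]
def proj(n,P):
    c,M=cam(n); q=(np.atleast_2d(P)-c['position'])@M
    return np.c_[q[:,0]/q[:,2]*c['fx']+c['cx'],q[:,1]/q[:,2]*c['fy']+c['cy']]
E
python3 - <<'E'
from h import *
full=lambda p:(np.array(p)+.5)/3.4-.5+[185,140]
pts=[full(p) for p in[(34,70),(45,403),(770,369),(747,38)]]
W=np.array([ray("top",p,.062)[:2] for p in pts])
B=np.array([[95,203.5],[-95,203.5],[-95,-203.5],[95,-203.5]])/1e3
f=lambda v:(B@np.array([[np.cos(v[2]),-np.sin(v[2])],[np.sin(v[2]),np.cos(v[2])]]).T+v[:2]-W).ravel()
s=least_squares(f,[.5,.1,0]);v=s.x;print("box",v,s.fun.reshape(-1,2)*1e3)
Rb=np.array([[np.cos(v[2]),-np.sin(v[2])],[np.sin(v[2]),np.cos(v[2])]])
for n,p,z in[("shoulder",(297,227),.011),("handle l",(302,226),.02),("handle r",(640,208),.02),("tin",(141,251),.102)]:
    w=ray("top",full(p),z);print(n,w,(w[:2]-v[:2])@Rb*1e3)
for n,p,z in[("mug",(298,95),.096),("salt",(356,275),.085)]:
    w=ray("top",p,z);print(n,w,(w[:2]-v[:2])@Rb*1e3)
for z in (0,.062):
  print(proj("scene",np.c_[B@Rb.T+v[:2],np.full(4,z)]).round(1).tolist())
E
```

```text
box [0.55597816 0.07452749 0.06194319] [[ 1.25486586  0.99932772]
 [-1.34229675  1.07864419]
 [-0.96198113 -1.31033338]
 [ 1.04941203 -0.76763853]]
shoulder [0.55493824 0.13264104 0.011     ] [ 2.55951703 58.06646182]
handle l [0.55473906 0.12968491 0.02      ] [ 2.17772712 55.12833542]
handle r [ 0.56856302 -0.06917919  0.02      ] [   3.66477038 -144.210119  ]
tin [0.53224507 0.21567997 0.102     ] [-14.94972946 142.3509241 ]
mug [0.75812635 0.08687278 0.096     ] [ 2.02524716e+02 -1.92087554e-01]
salt [ 0.42371248 -0.02431095  0.085     ] [-138.13046304  -90.46116276]
[[196.5, 230.4], [239.0, 274.1], [371.3, 205.6], [322.9, 173.9]]
[[193.5, 210.3], [237.1, 253.1], [373.6, 185.8], [323.7, 155.1]]
```

```bash
cat >> h.py <<'E'
YAW=.0695                      # spatula yaw (its +y axis = (-sin,cos))
Rs=R.from_euler('z',YAW)
def tool(tilt):                # tool down, y along +spatula x, handle (-y) end up by tilt
    y=np.array([1,0,0.]);z=np.array([0,0,-1.]);x=np.cross(y,z)
    return Rs*R.from_rotvec([-tilt,0,0])*R.from_matrix(np.c_[x,y,z])
def delta(pos,tilt):
    s=r.get_state();T=R.from_quat(s['eef_rot'])
    print("clock",round(s['clock'],2),"tcp",s['tool_pos'].round(4),"F",s['contact_force'].round(1),"open",round(s['opening'],3),"ff",round(s['finger_force'],1))
    print("xyz",T.inv().apply(np.array(pos)-s['tool_pos']).round(4),"rot",(T.inv()*tool(tilt)).as_rotvec().round(4))
E
python3 -c "
from h import *
delta([.564,-.005,.2],0)"
```

```text
clock 0.1 tcp [ 0.272  -0.5621  0.238 ] F [-0.7  0.9 -0.1] open 1.0 ff 0.0
xyz [ 0.5056 -0.3741  0.0385] rot [-1.6000e-03 -9.0000e-04 -1.1894e+00]
```

Call:
carry_out([
  {"rot": [-0.0016, -0.0009, -1.189], "xyz": [0.5056, -0.3741, 0.0385], "grip": 139},
  {"rot": [-0.0016, -0.0009, -1.189], "xyz": [0.5056, -0.3741, 0.0385], "grip": 139},
  {"rot": [-0.0016, -0.0009, -1.189], "xyz": [0.5056, -0.3741, 0.0385], "grip": 139},
  {"rot": [-0.0016, -0.0009, -1.189], "xyz": [0.5056, -0.3741, 0.0385], "grip": 139},
  {"rot": [-0.0016, -0.0009, -1.189], "xyz": [0.5056, -0.3741, 0.0385], "grip": 139},
  {"rot": [-0.0016, -0.0009, -1.189], "xyz": [0.5056, -0.3741, 0.0385], "grip": 139},
  {"rot": [-0.0016, -0.0009, -1.189], "xyz": [0.5056, -0.3741, 0.0385], "grip": 139},
  {"rot": [-0.0016, -0.0009, -1.189], "xyz": [0.5056, -0.3741, 0.0385], "grip": 139},
])

```text
clock: 0.77
tool_pos: [0.4271, -0.2661, 0.2182]
eef_rot: [0.746, 0.666, -0.0, 0.001]
contact_force: [-0.2, 0.2, 0.2]
opening: 0.457
finger_force: 0.0
```

```bash
python3 -c "
from h import *
delta([.564,-.005,.2],0)"
```

```text
clock 0.77 tcp [ 0.4271 -0.2661  0.2182] F [-0.2  0.2  0.2] open 0.457 ff 0.0
xyz [0.275  0.1062 0.0179] rot [ 0.0004  0.0014 -0.1836]
```

Call:
carry_out([
  {"rot": [0, 0.001, -0.184], "xyz": [0.275, 0.1062, 0.0179], "grip": 139},
  {"rot": [0, 0.001, -0.184], "xyz": [0.275, 0.1062, 0.0179], "grip": 139},
  {"rot": [0, 0.001, -0.184], "xyz": [0.275, 0.1062, 0.0179], "grip": 139},
  {"rot": [0, 0.001, -0.184], "xyz": [0.275, 0.1062, 0.0179], "grip": 139},
  {"rot": [0, 0.001, -0.184], "xyz": [0.275, 0.1062, 0.0179], "grip": 139},
  {"rot": [0, 0.001, -0.184], "xyz": [0.275, 0.1062, 0.0179], "grip": 139},
  {"rot": [0, 0.001, -0.184], "xyz": [0.275, 0.1062, 0.0179], "grip": 139},
  {"rot": [0, 0.001, -0.184], "xyz": [0.275, 0.1062, 0.0179], "grip": 139},
])

```text
clock: 1.43
tool_pos: [0.5684, 0.0031, 0.2003]
eef_rot: [0.68, 0.733, 0.004, -0.001]
contact_force: [1.0, 0.6, 0.2]
opening: 0.455
finger_force: 0.0
```

Call:
carry_out([
  {"rot": [0, 0, 0], "xyz": [0, 0, 0], "grip": 139},
  {"rot": [0, 0, 0], "xyz": [0, 0, 0], "grip": 139},
  {"rot": [0, 0, 0], "xyz": [0, 0, 0], "grip": 139},
])

```text
clock: 1.68
tool_pos: [0.5643, -0.0099, 0.1998]
eef_rot: [0.685, 0.729, -0.001, 0.0]
contact_force: [0.5, 0.4, 0.1]
opening: 0.453
finger_force: 0.0
```

```bash
python3 -c "
from h import *
delta([.564,-.005,.05],0)"
```

```text
clock 1.68 tcp [ 0.5643 -0.0099  0.1998] F [0.5 0.4 0.1] open 0.453 ff 0.0
xyz [5.200e-03 1.000e-04 1.498e-01] rot [-0.001   0.0021 -0.0079]
```

Call:
carry_out([
  {"rot": [0, 0.002, -0.008], "xyz": [0.005, 0, 0.04], "grip": 139},
  {"rot": [0, 0.002, -0.008], "xyz": [0.005, 0, 0.08], "grip": 139},
  {"rot": [0, 0.002, -0.008], "xyz": [0.005, 0, 0.12], "grip": 139},
  {"rot": [0, 0.002, -0.008], "xyz": [0.005, 0, 0.14], "grip": 139},
  {"rot": [0, 0.002, -0.008], "xyz": [0.005, 0, 0.15], "grip": 139},
  {"rot": [0, 0.002, -0.008], "xyz": [0.005, 0, 0.15], "grip": 139},
  {"rot": [0, 0.002, -0.008], "xyz": [0.005, 0, 0.15], "grip": 139},
])

```text
clock: 2.27
tool_pos: [0.5653, -0.0038, 0.0508]
eef_rot: [0.682, 0.732, 0.001, 0.0]
contact_force: [0.3, 0.5, 0.3]
opening: 0.453
finger_force: 0.0
```

```bash
python3 -c "
from h import *
delta([.564,-.005,.010],0)
im=r.snapshot('scene')[:,:,::-1][120:300,180:420]
cv2.imwrite('pics/s1.png',cv2.convertScaleAbs(cv2.resize(im,None,fx=3.3,fy=3.3,interpolation=cv2.INTER_CUBIC),alpha=1.8,beta=15))"
```

```text
clock 2.27 tcp [ 0.5653 -0.0038  0.0508] F [0.3 0.5 0.3] open 0.453 ff 0.0
xyz [-0.0012 -0.0014  0.0408] rot [ 0.0012 -0.0011  0.0009]
```

View pics/s1.png

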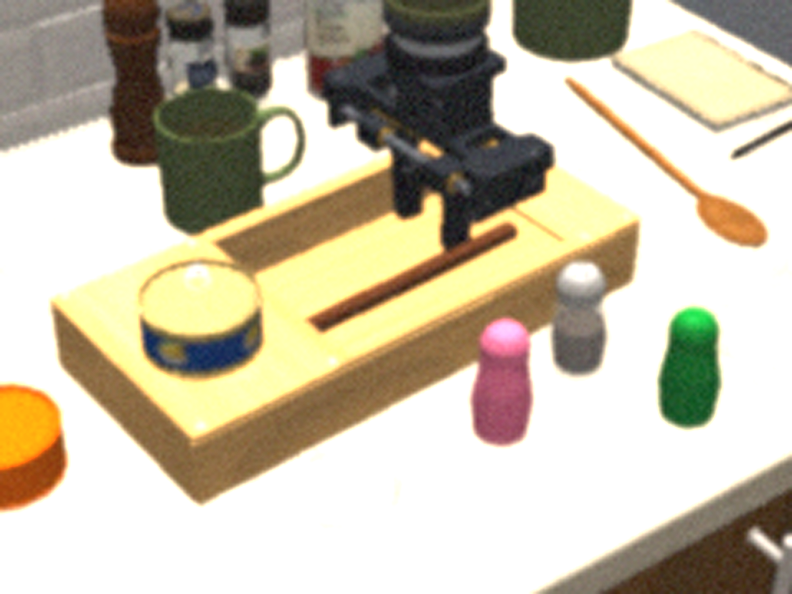

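The gripper straddles the handle, with its fingers at (408,210) and (457,240) in the crop and clear of the box. I'll lower it now.

Call:
carry_out([
  {"rot": [0, -0.001, 0.001], "xyz": [-0.001, -0.001, 0.015], "grip": 139},
  {"rot": [0, -0.001, 0.001], "xyz": [-0.001, -0.001, 0.028], "grip": 139},
  {"rot": [0, -0.001, 0.001], "xyz": [-0.001, -0.001, 0.035], "grip": 139},
  {"rot": [0, -0.001, 0.001], "xyz": [-0.001, -0.001, 0.04], "grip": 139},
  {"rot": [0, -0.001, 0.001], "xyz": [-0.001, -0.001, 0.04], "grip": 139},
])

```text
clock: 2.73
tool_pos: [0.5644, -0.0038, 0.0105]
eef_rot: [0.682, 0.732, 0.001, 0.0]
contact_force: [0.2, -0.4, -0.7]
opening: 0.454
finger_force: 0.0
```

```bash
python3 -c "
from h import *
delta([.564,-.005,.010],0)"
```

```text
clock 2.73 tcp [ 0.5644 -0.0038  0.0105] F [ 0.2 -0.4 -0.7] open 0.454 ff 0.0
xyz [-0.0012 -0.0005  0.0005] rot [ 0.0012 -0.0005  0.0013]
```

Close gently first, then firmly.

Call:
carry_out([
  {"rot": [0, 0, 0], "xyz": [0, 0, 0], "grip": 190},
  {"rot": [0, 0, 0], "xyz": [0, 0, 0], "grip": 225},
  {"rot": [0, 0, 0], "xyz": [0, 0, 0], "grip": 255},
  {"rot": [0, 0, 0], "xyz": [0, 0, 0], "grip": 255},
  {"rot": [0, 0, 0], "xyz": [0, 0, 0], "grip": 255},
  {"rot": [0, 0, 0], "xyz": [0, 0, 0], "grip": 255},
], squeeze=10)

```text
clock: 3.23
tool_pos: [0.5645, -0.0037, 0.0107]
eef_rot: [0.682, 0.732, 0.001, 0.0]
contact_force: [0.6, -0.4, 4.8]
opening: 0.18
finger_force: 10.0
```

Call:
carry_out([
  {"rot": [0, 0, 0], "xyz": [0, 0, 0], "grip": 255},
  {"rot": [0, 0, 0], "xyz": [0, 0, 0], "grip": 255},
  {"rot": [0, 0, 0], "xyz": [0, 0, -0.001], "grip": 255},
  {"rot": [0, 0, 0], "xyz": [0, 0, -0.003], "grip": 255},
  {"rot": [0, 0, 0], "xyz": [0, 0, -0.003], "grip": 255},
  {"rot": [0, 0, 0], "xyz": [0, 0, -0.003], "grip": 255},
], squeeze=45)

```text
clock: 3.73
tool_pos: [0.5639, -0.0038, 0.0131]
eef_rot: [0.682, 0.732, 0.0, -0.0]
contact_force: [0.4, 0.1, -0.1]
opening: 0.175
finger_force: 45.0
```

```bash
python3 -c "
from h import *
delta([.564,-.005,.013],0);print(r.get_state()['moment'])
im=r.snapshot('top')[:,:,::-1]
im=im[140:270,185:420]
cv2.imwrite('pics/t2.png',cv2.convertScaleAbs(cv2.resize(im,None,fx=3.4,fy=3.4,interpolation=cv2.INTER_CUBIC),alpha=1.8,beta=15))"
```

```text
clock 3.73 tcp [ 0.5639 -0.0038  0.0131] F [ 0.4  0.1 -0.1] open 0.175 ff 45.0
xyz [-0.0012  0.      0.0001] rot [ 0.0003 -0.0005  0.0015]
[-0.11465805 -0.10132176 -0.00203883]
```

View pics/t2.png

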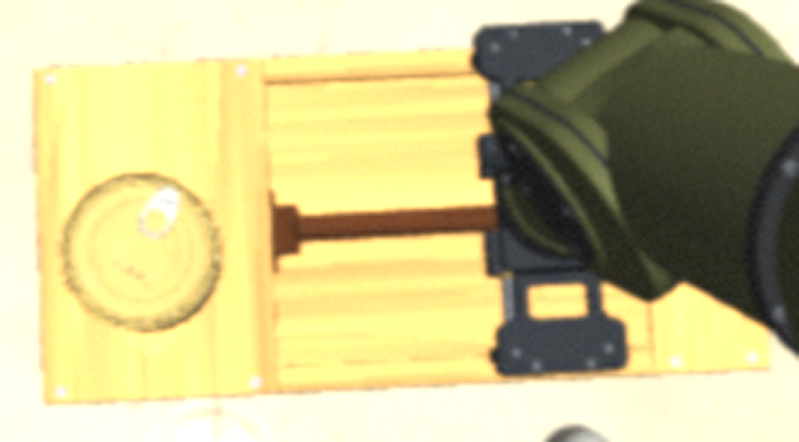

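The handle is gripped, with the shoulder still at (297,228). Next I slide it along tool +x, which is spatula +y.

Call:
carry_out([
  {"rot": [0, 0, 0], "xyz": [0.005, 0, 0], "grip": 255},
  {"rot": [0, 0, 0], "xyz": [0.012, 0, 0], "grip": 255},
  {"rot": [0, 0, 0], "xyz": [0.02, 0, 0], "grip": 255},
  {"rot": [0, 0, 0], "xyz": [0.028, 0, 0], "grip": 255},
  {"rot": [0, 0, 0], "xyz": [0.034, 0, 0], "grip": 255},
  {"rot": [0, 0, 0], "xyz": [0.038, 0, 0], "grip": 255},
  {"rot": [0, 0, 0], "xyz": [0.04, 0, 0], "grip": 255},
  {"rot": [0, 0, 0], "xyz": [0.04, 0, 0], "grip": 255},
])

```text
clock: 4.45
tool_pos: [0.5612, 0.037, 0.0132]
eef_rot: [0.681, 0.732, 0.001, -0.0]
contact_force: [1.1, 0.8, 0.1]
opening: 0.176
finger_force: 45.0
```

Call:
carry_out([
  {"rot": [0, 0, 0], "xyz": [0.003, 0, 0], "grip": 255},
  {"rot": [0, 0, 0], "xyz": [0.006, 0, 0], "grip": 255},
  {"rot": [0, 0, 0], "xyz": [0.009, 0, 0], "grip": 255},
  {"rot": [0, 0, 0], "xyz": [0.01, 0, 0], "grip": 255},
  {"rot": [0, 0, 0], "xyz": [0.01, 0, 0], "grip": 255},
])

```text
clock: 4.87
tool_pos: [0.5605, 0.0467, 0.0132]
eef_rot: [0.681, 0.732, 0.001, -0.0]
contact_force: [-0.8, -0.5, -2.4]
opening: 0.176
finger_force: 45.0
```

```bash
python3 -c "
from h import *
delta([.5605,.046,.013],0);print(r.get_state()['moment'])
im=r.snapshot('top')[:,:,::-1]
im=im[140:270,185:420]
cv2.imwrite('pics/t3.png',cv2.convertScaleAbs(cv2.resize(im,None,fx=3.4,fy=3.4,interpolation=cv2.INTER_CUBIC),alpha=1.8,beta=15))"
```

```text
clock 4.87 tcp [0.5605 0.0467 0.0132] F [-0.8 -0.5 -2.4] open 0.176 ff 45.0
xyz [-0.0007 -0.0001  0.0002] rot [ 0.0008 -0.0009  0.0021]
[-0.10441514 -0.09804449  0.00407942]
```

View pics/t3.png

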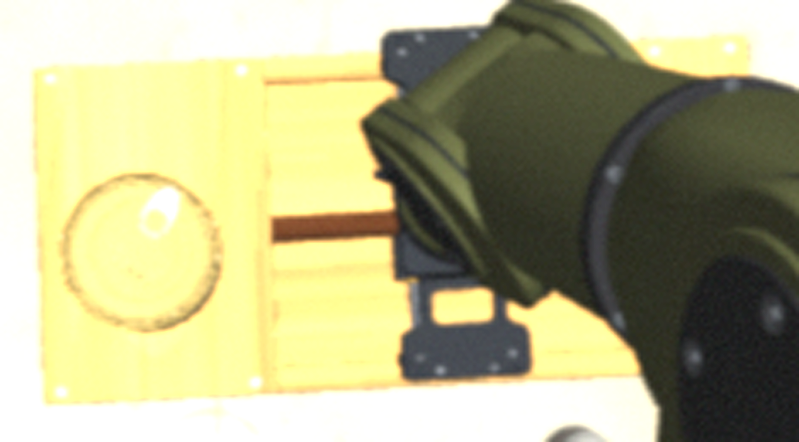

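```bash
python3 -c "
from h import *
im=r.snapshot('scene')[:,:,::-1][140:260,230:400]
cv2.imwrite('pics/s3.png',cv2.convertScaleAbs(cv2.resize(im,None,fx=4.6,fy=4.6,interpolation=cv2.INTER_CUBIC),alpha=1.8,beta=15))
g=np.array([.5605,.0467,.0])
for d in(.035,.05,.06,.07,.08): # distance behind grasp of handle end
  P=g+Rs.apply([0,-d,0]);P[2]=.023;print(d,((proj('scene',P)[0]-[230,140])*4.6).round())
"
```

```text
0.035 [345. 279.]
0.05 [366. 269.]
0.06 [380. 262.]
0.07 [393. 256.]
0.08 [407. 249.]
```

View pics/s3.png

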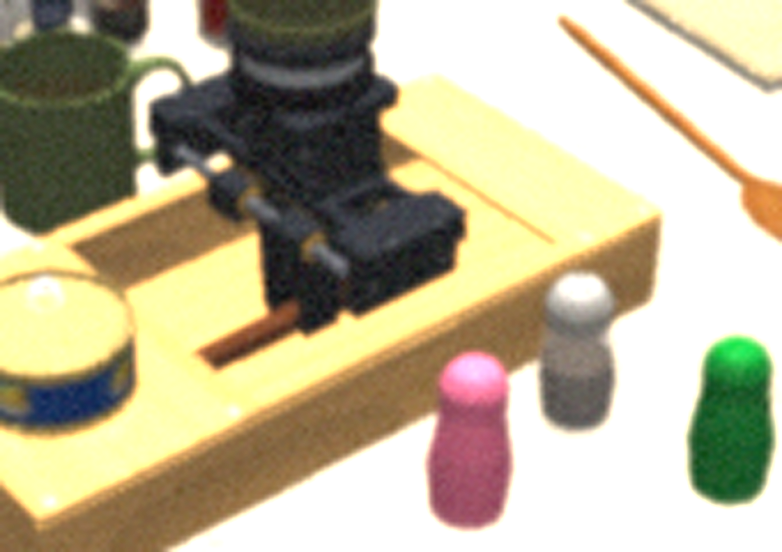

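The shoulder is under the cover and no contact force shows, so I tilt about the blade end by 12°.

Call:
carry_out([
  {"rot": [0, -0.035, 0], "xyz": [0.0004, 0, -0.0075], "grip": 255},
  {"rot": [0, -0.07, 0], "xyz": [0.0009, 0, -0.015], "grip": 255},
  {"rot": [0, -0.105, 0], "xyz": [0.0017, 0, -0.0224], "grip": 255},
  {"rot": [0, -0.105, 0], "xyz": [0.0017, 0, -0.0224], "grip": 255},
  {"rot": [0, -0.105, 0], "xyz": [0.0017, 0, -0.0224], "grip": 255},
])

```text
clock: 5.38
tool_pos: [0.5606, 0.0485, 0.0358]
eef_rot: [0.68, 0.731, -0.035, 0.038]
contact_force: [0.2, -0.4, -0.6]
opening: 0.172
finger_force: 45.0
```

```bash
python3 -c "
from h import *
p=np.array([.5605,.0467,.0132])+Rs.apply([0,.0057,.0446])
delta(p,.2094);print(r.get_state()['moment'])
im=r.snapshot('scene')[:,:,::-1][140:260,230:400]
cv2.imwrite('pics/s4.png',cv2.convertScaleAbs(cv2.resize(im,None,fx=4.6,fy=4.6,interpolation=cv2.INTER_CUBIC),alpha=1.8,beta=15))
"
```

```text
clock 5.38 tcp [0.5606 0.0485 0.0358] F [ 0.2 -0.4 -0.6] open 0.172 ff 45.0
xyz [ 0.0016 -0.0002 -0.0223] rot [ 0.0018 -0.1057  0.0027]
[ 0.03786195 -0.04596789  0.01342766]
```

View pics/s4.png

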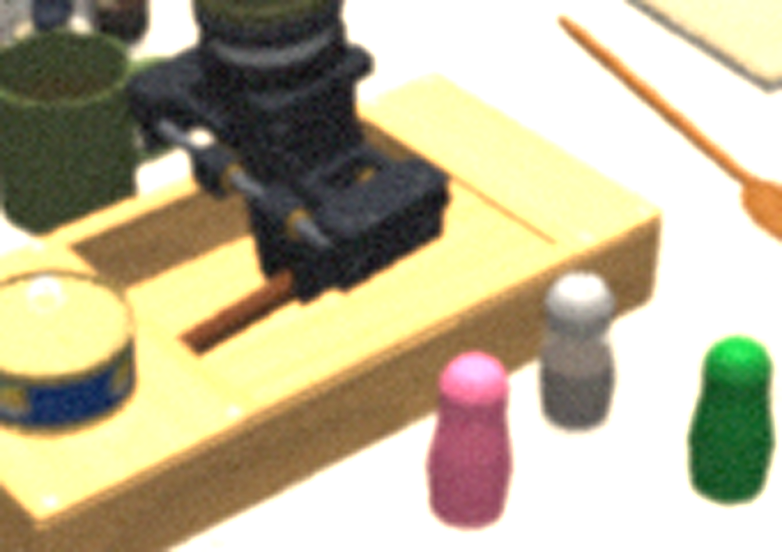

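The handle slopes from the fingers at (285,285) to the cover edge at (195,345), clear of the edge and with low forces. I'll finish the tilt.

Call:
carry_out([
  {"rot": [0, -0.035, 0.001], "xyz": [0.0004, 0, -0.008], "grip": 255},
  {"rot": [0, -0.07, 0.002], "xyz": [0.0009, 0, -0.016], "grip": 255},
  {"rot": [0.001, -0.105, 0.002], "xyz": [0.0016, 0, -0.0238], "grip": 255},
  {"rot": [0.001, -0.105, 0.002], "xyz": [0.0016, 0, -0.0238], "grip": 255},
  {"rot": [0.001, -0.105, 0.002], "xyz": [0.0016, 0, -0.0238], "grip": 255},
])

```text
clock: 5.85
tool_pos: [0.56, 0.0517, 0.0588]
eef_rot: [0.679, 0.727, -0.071, 0.076]
contact_force: [-0.6, -0.4, -0.3]
opening: 0.172
finger_force: 45.0
```

```bash
python3 -c "
from h import *
p=np.array([.5605,.0467,.0132])+Rs.apply([0,.0057,.0446])
delta(p,.2094);print(r.get_state()['moment'])
im=r.snapshot('scene')[:,:,::-1][140:260,230:400]
cv2.imwrite('pics/s5.png',cv2.convertScaleAbs(cv2.resize(im,None,fx=4.6,fy=4.6,interpolation=cv2.INTER_CUBIC),alpha=1.8,beta=15))
"
```

```text
clock 5.85 tcp [0.56   0.0517 0.0588] F [-0.6 -0.4 -0.3] open 0.172 ff 45.0
xyz [0.0008 0.0001 0.0008] rot [-0.0003 -0.0008 -0.0004]
[ 0.14213198 -0.02254296 -0.05305912]
```

View pics/s5.png

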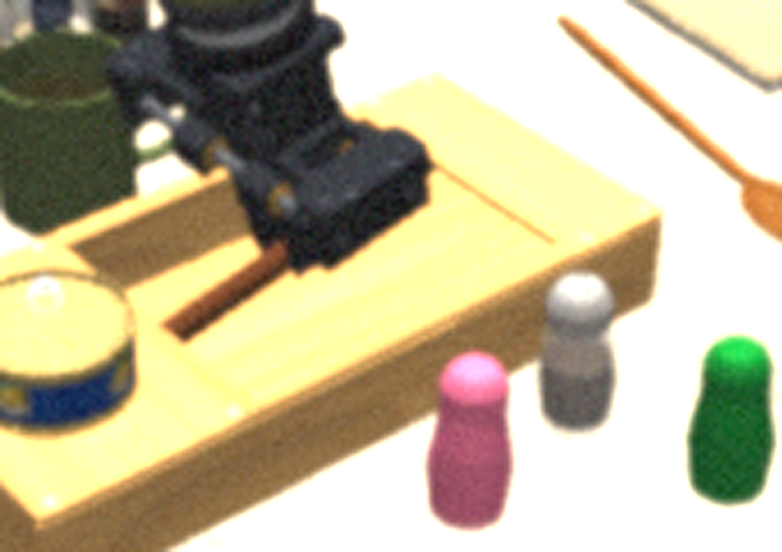

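The handle now emerges on the slant at (180,330) and the forces are near zero. I draw it along its own axis.

Call:
carry_out([
  {"rot": [0, 0, 0], "xyz": [-0.006, 0, 0], "grip": 255},
  {"rot": [0, 0, 0], "xyz": [-0.014, 0, 0], "grip": 255},
  {"rot": [0, 0, 0], "xyz": [-0.024, 0, 0], "grip": 255},
  {"rot": [0, 0, 0], "xyz": [-0.034, 0, 0], "grip": 255},
  {"rot": [0, 0, 0], "xyz": [-0.044, 0, 0], "grip": 255},
  {"rot": [0, 0, 0], "xyz": [-0.054, 0, 0], "grip": 255},
  {"rot": [0, 0, 0], "xyz": [-0.06, 0, 0], "grip": 255},
  {"rot": [0, 0, 0], "xyz": [-0.06, 0, 0], "grip": 255},
])

```text
clock: 6.57
tool_pos: [0.5642, -0.0094, 0.0721]
eef_rot: [0.68, 0.726, -0.072, 0.077]
contact_force: [-0.6, -0.8, -0.7]
opening: 0.173
finger_force: 45.0
```

Call:
carry_out([
  {"rot": [0, 0, 0], "xyz": [-0.006, 0, 0], "grip": 255},
  {"rot": [0, 0, 0], "xyz": [-0.016, 0, 0], "grip": 255},
  {"rot": [0, 0, 0], "xyz": [-0.028, 0, 0], "grip": 255},
  {"rot": [0, 0, 0], "xyz": [-0.042, 0, 0], "grip": 255},
  {"rot": [0, 0, 0], "xyz": [-0.056, 0, 0], "grip": 255},
  {"rot": [0, 0, 0], "xyz": [-0.07, 0, 0], "grip": 255},
  {"rot": [0, 0, 0], "xyz": [-0.08, 0, 0], "grip": 255},
  {"rot": [0, 0, 0], "xyz": [-0.08, 0, 0], "grip": 255},
])

```text
clock: 7.23
tool_pos: [0.5693, -0.0889, 0.0889]
eef_rot: [0.68, 0.725, -0.072, 0.077]
contact_force: [-0.1, -0.2, -0.7]
opening: 0.172
finger_force: 45.0
```

```bash
python3 -c "
from h import *
s=r.get_state()
delta(s['tool_pos']+[0,0,.15],.2094);print(s['moment'])
im=np.hstack([r.snapshot('scene')[:,:,::-1][110:290,180:420],r.snapshot('top')[:,:,::-1][110:290,180:420]])
cv2.imwrite('pics/s6.png',cv2.convertScaleAbs(cv2.resize(im,(800,300),interpolation=cv2.INTER_CUBIC),alpha=1.8,beta=15))
"
```

```text
clock 7.23 tcp [ 0.5693 -0.0889  0.0889] F [-0.1 -0.2 -0.7] open 0.172 ff 45.0
xyz [-0.0316  0.     -0.1466] rot [-0.001   0.0029 -0.0052]
[ 0.08412057 -0.05733     0.01870709]
```

View pics/s6.png

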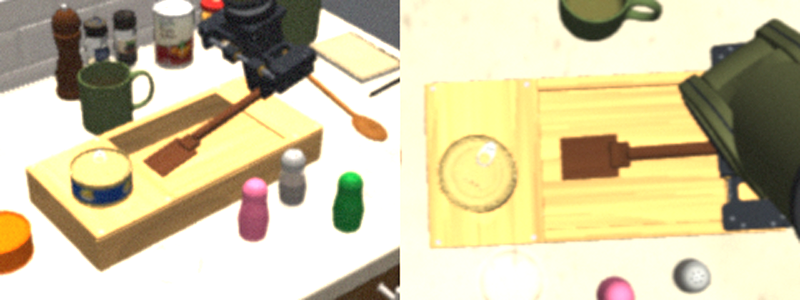

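The top view shows the blade end at (562,157), well clear of the cover edge at x≈537. Now straight up, then level and back over the box.

Call:
carry_out([
  {"rot": [0, 0, 0], "xyz": [-0.002, 0, -0.01], "grip": 255},
  {"rot": [0, 0, 0], "xyz": [-0.0054, 0, -0.025], "grip": 255},
  {"rot": [0, 0, 0], "xyz": [-0.0105, 0, -0.049], "grip": 255},
  {"rot": [0, 0, 0], "xyz": [-0.0158, 0, -0.0733], "grip": 255},
  {"rot": [0, 0, 0], "xyz": [-0.021, 0, -0.0977], "grip": 255},
  {"rot": [0, 0, 0], "xyz": [-0.0263, 0, -0.1222], "grip": 255},
  {"rot": [0, 0, 0], "xyz": [-0.0263, 0, -0.1222], "grip": 255},
  {"rot": [0, 0, 0], "xyz": [-0.0263, 0, -0.1222], "grip": 255},
])

```text
clock: 8.0
tool_pos: [0.5704, -0.0838, 0.2149]
eef_rot: [0.678, 0.727, -0.07, 0.077]
contact_force: [-0.8, 0.3, -2.1]
opening: 0.17
finger_force: 45.0
```

```bash
python3 -c "
from h import *
delta([.564,0,.205],0)"
```

```text
clock 8.0 tcp [ 0.5704 -0.0838  0.2149] F [-0.8  0.3 -2.1] open 0.17 ff 45.0
xyz [ 0.0842 -0.0005 -0.0077] rot [0.0035 0.2088 0.0007]
```

Call:
carry_out([
  {"rot": [0, 0.035, 0], "xyz": [0.012, 0, -0.001], "grip": 255},
  {"rot": [0, 0.07, 0], "xyz": [0.026, 0, -0.002], "grip": 255},
  {"rot": [0.002, 0.105, 0], "xyz": [0.042, 0, -0.004], "grip": 255},
  {"rot": [0.002, 0.14, 0], "xyz": [0.058, 0, -0.005], "grip": 255},
  {"rot": [0.003, 0.175, 0], "xyz": [0.072, 0, -0.007], "grip": 255},
  {"rot": [0.003, 0.209, 0], "xyz": [0.084, 0, -0.008], "grip": 255},
  {"rot": [0.003, 0.209, 0], "xyz": [0.084, 0, -0.008], "grip": 255},
  {"rot": [0.003, 0.209, 0], "xyz": [0.084, 0, -0.008], "grip": 255},
])

```text
clock: 8.67
tool_pos: [0.5632, -0.0016, 0.2028]
eef_rot: [0.682, 0.731, -0.002, -0.001]
contact_force: [0.1, 0.0, -1.4]
opening: 0.174
finger_force: 45.0
```

Call:
carry_out([
  {"rot": [0, 0, 0], "xyz": [0, 0, 0], "grip": 255},
  {"rot": [0, 0, 0], "xyz": [0, 0, 0], "grip": 255},
  {"rot": [0, 0, 0], "xyz": [0, 0, 0], "grip": 255},
  {"rot": [0, 0, 0], "xyz": [0, 0, 0], "grip": 255},
  {"rot": [0, 0, 0], "xyz": [0, 0, 0], "grip": 255},
  {"rot": [0, 0, 0], "xyz": [0, 0, 0], "grip": 255},
])

```text
clock: 9.17
tool_pos: [0.5638, -0.0015, 0.2037]
eef_rot: [0.682, 0.731, -0.001, -0.001]
contact_force: [-0.0, -1.1, 0.6]
opening: 0.175
finger_force: 45.0
```

```bash
python3 -c "
from h import *
s=r.get_state();delta([.564,0,.205],0);print(abs(s['qd']).max())
im=np.hstack([r.snapshot('scene')[:,:,::-1][80:290,170:430],r.snapshot('top')[:,:,::-1][90:300,160:420]])
cv2.imwrite('pics/s7.png',cv2.convertScaleAbs(cv2.resize(im,(800,323),interpolation=cv2.INTER_CUBIC),alpha=1.8,beta=15))
# expected blade end & handle top at blade root in scene/top, for level spatula
t=s['tool_pos'];k=800/520
for n,o,dx in(('scene',[170,80],0),('top',[160,90],400)):
  for y,z in((.215,-.0023),(.137,.009),(.03,.009),(-.089,.002)):
    print(n,y,((proj(n,t+Rs.apply([0,y,z]))[0]-o)*k+[dx,0]).round())
"
```

```text
clock 9.17 tcp [ 0.5638 -0.0015  0.2037] F [-0.  -1.1  0.6] open 0.175 ff 45.0
xyz [ 0.0014  0.0003 -0.0013] rot [-0.0028  0.0006 -0.001 ]
0.002646419665138934
scene 0.215 [ 98. 136.]
scene 0.137 [143. 110.]
scene 0.03 [201.  87.]
scene -0.089 [260.  68.]
top 0.215 [496. 167.]
top 0.137 [569. 162.]
top 0.03 [672. 156.]
top -0.089 [783. 151.]
```

View pics/s7.png

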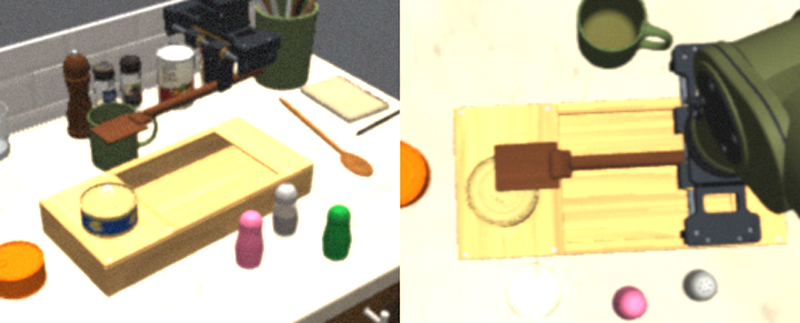

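The spatula matches the level prediction: blade end at about (496,166) in the top view, predicted (496,167). It is over the box, about 13 cm above the covers and still, and the tin, mug and shaker stand where they were.

```bash
python3 -c "
from plant import r
print(r.finish_job())"
```

```text
the job is handed in; nothing more can be done
None
```

I slid the spatula back under the long cover, tilted it up through the opening and drew it out on the slant. I handed the job in at about 9 s with it held level and still over the box, about 13 cm above the covers. In the last pictures the tin, mug and salt shaker stood where they were; no verdict came back.

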